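Stand the recipe tablet on its kickstand

TASK

The recipe tablet has been parked screen-in against the food box to keep it dry. Fold the kickstand on its back all the way out to its stop, then stand the tablet on the counter on that kickstand, in the free gap between the measuring jug and the strainer and in line with the two, with its screen facing the robot's edge of the counter. Set it down gently without dropping it, and leave everything else where it is.

Things in the scene. Friction and masses are not known exactly. Their poses are not given: they have to be found in the camera images.
- tablet_mid (a point): Centre of the recipe tablet, a grey cased slab 195 mm wide (y), 140 tall (z), 12 thick (x), about 0.5 kg. z points to its top edge, x out of its back, -x out of the screen. At the start it leans 30 deg from upright, bottom edge on the counter, top edge tipped towards the robot, screen on the food box's edge, back facing up and away from the robot. Its top edge can be pinched across the 12 mm.
- tablet: The same tablet; origin at the centre of its bottom face, 70 mm below tablet_mid along z, same axes. Standing properly, kickstand at its stop, it leans the other way: 23 deg (0.41 rad) back from its screen, tablet_mid 67 mm above the counter, carried by the lower edge of its back and the kickstand's end 78 mm behind that.
- kickstand (a joint): Angle of the kickstand: 0 folded flat against the back, 0.78 rad (45 deg) fully out at its rigid stop. A friction hinge (0.02 N m) that stays where it is left; it starts folded or slightly ajar.
- kickstand_hinge (a point): Middle of the kickstand's hinge axis, on the tablet's back: 105 mm above the tablet's bottom edge (35 mm below the top edge) and 10.5 mm out from the middle of its thickness (4.5 mm proud of the back). The axis runs along the tablet's y. Axes turn with the kickstand; at joint 0 they are the tablet's.
- kickstand_end (a point): Middle of the kickstand's free end: aluminium bar, black foot, 46 mm wide (y, centred on the tablet), 8 thick, 100 from hinge axis to end. Folded, it hangs down the back to 5 mm above the bottom edge, 8.5 mm proud, so its two sides can be pinched from above. Swing it out and up about the hinge and turn the hand with it: held firmly it does not turn between the pads and shifts the tablet instead.
- jug_mid (a point): Glass measuring jug with a handle, 112 mm across the rim, 130 mm high, the handle reaching 96 mm from its axis (along its own x). This point is on its axis, 65 mm up. It stands at one side (left or right) of the free gap.
- strainer_mid (a point): Round stepped silicone strainer standing open with a steel rim, 160 mm across the rim, 82 mm high, a wire handle reaching 139 mm from its axis (along its own x). This point is on its axis, 41 mm up. It stands at the other side of the gap, 0.40 to 0.53 m from the jug's axis.
- counter_back (a point): Fixed point on the counter top towards its far edge, 0.74 m ahead and 0.18 m to the left of the robot's axis: beyond the gap, as seen from the robot. Its x points straight away from the robot's edge, across the counter; its y along that edge, to the robot's left. The back of the standing tablet must look to this side.
- food_box: Closed clip-lid food box, full and heavy (1.5 kg), 118 x 204 mm (x, y), 68 mm high; origin at the centre of its underside. The tablet leans on the upper edge of its far (+x) side.
- bowl: Upturned olive green melamine bowl, 158 mm across, 70 mm high; origin under its centre. Bystander.
- tongs: Stainless spring tongs lying on the counter, 235 mm long along x, up to 26 mm high; origin near mid-length on the counter. Bystander.
- pestle: Wooden pestle lying along its x, 190 mm long, 44 mm thick; origin under its middle. Bystander.
- coffee_pot: Copper coffee pot, 92 mm across, 85 mm high, with a long brass handle along its x; origin under its centre. Bystander.
Not all that is in view belongs to the job. What is shaped like the tablet but green or purple is not meant. Leave any purple look-alike of the part that bears jug_mid alone.

How it is judged:
On the way:
1. The kickstand is folded out to its stop (value of joint kickstand above 0.66 rad), for 0.2 s.
At the end, for the whole second after the job is handed in: Kickstand past 0.62 rad; tablet at rest, released, on the counter, leaning 17-28 deg back from its screen, centre 58-76 mm high, screen within 25 deg of the robot's edge; in its own axes jug and strainer on opposite sides, 130-360 mm sideways and within 150 mm fore or aft (value of joint kickstand above 0.62 rad and angle between tablet_mid's own z axis and vertical between 0.3 and 0.5 rad and angle between tablet_mid's own x axis and vertical above 1.85 rad and height (world z) of tablet_mid between 0.058 and 0.076 m and angle between the y axis of tablet_mid and the y axis of counter_back, either way round below 0.44 rad and x of counter_back in the frame of tablet_mid above 0.05 m and x of jug_mid in the frame of tablet_mid between -0.15 and 0.15 m and x of strainer_mid in the frame of tablet_mid between -0.15 and 0.15 m and ((y of jug_mid in the frame of tablet_mid between 0.13 and 0.36 m and y of strainer_mid in the frame of tablet_mid between -0.36 and -0.13 m) or (y of jug_mid in the frame of tablet_mid between -0.36 and -0.13 m and y of strainer_mid in the frame of tablet_mid between 0.13 and 0.36 m)) and linear speed of tablet below 0.02 m/s and angular speed of tablet below 0.1 rad/s and contact force between tablet and the fingers below 0.1 N); the robot touches nothing.
It fails at once if The tablet is dropped or falls over: moves faster than 0.5 m/s while the fingers do not touch it (linear speed of tablet above 0.5 m/s and contact force between tablet and the fingers below 0.05 N).
It fails at once if The jug, strainer, food box, bowl, tongs, pestle or coffee pot is displaced by more than 25 mm (distance of any of jug_mid, strainer_mid, food_box, bowl, tongs, pestle, coffee_pot from where it was at the start of the episode above 0.025 m).
It also fails if it takes over 72 s, if anything falls off the work surface, if the arm or the gripper's body presses on something with over 40 N, if the wrist force passes 120 N, or if a joint passes its speed limit or range.

ROBOT

A 6-joint arm with a two-finger parallel gripper is mounted at the origin on the work surface. World frame = base frame: x ahead of the robot, y to its left, z up, the work surface at z = 0. Lengths are in m, angles in rad, forces in N, time in s.
With the tool pointing down it reaches from about 0.35 to 0.975 m from the base axis. Payload 4.9 kg.
Tool frame: the origin (TCP) lies midway between the tips of the shut fingers; the grasp point (between the pads) lies 19 mm behind it; z points along the fingers, y is the line along which they close (so a half turn about z gives the same grasp; the last joint's range is limited). The gripper opens to 85 mm and grips with 20 to 120 N. Pads are 22 mm wide; open, the fingers measure 114 mm over their backs; the gripper's body (76 mm by 85 mm) begins 54 mm behind the grasp point. The pads swing forward as they close: fully open they stand 13 mm farther back than shut.
Start: joints at [-1.306, 0.053, 1.613, -0, 1.476, -0.119], TCP at [0.234, -0.58, 0.231] pointing down, gripper open.
Joint ranges: [-3.01, 3.01], [-1.01, 2.22], [0.06, 2.58], [-1.02, 4.17], [0.09, 2.62], [-3.14, 3.14]. Speed limits (rad/s): [2.57, 2.57, 3.14, 3.14, 3.14, 3.14].

INTERFACE

Orientations are given as a unit quaternion [w, x, y, z].
In Python, from plant import state, grab_frame, camera_info, job_done, spot_in, masks_of, pinpoint gives the robot as it stands.
- The arm moves only by the shell command python3 -m handwheel 'ROWS' [OPENING]. ROWS is JSON, a list that holds one entry, the list of rows, each a list of 6 numbers: the shift along the world's x, y, z in m, then the turn, a rotation vector about the world's x, y, z in degrees. In form: [[[tx, ty, tz, ax, ay, az], ...]]. A call has 1 to 20 rows; each row shifts and turns the commanded pose from where the row before left it; what a row does not reach is not made up. A row lasts 1/12 s, in which the tool goes at most 41.7 mm and 7.16 degrees, less where a joint would pass 70% of its speed; a pose out of reach is approached as far as the arm can. A call is refused whole if a number of a shift passes 0.0417 or a number of a turn 7.16, either way. A call with a gripper value outside its range is refused whole. OPENING is the opening, from 0 (shut) to 1 (fully open), set as the call begins (- or left out, the last holds). The fingers move at their own pace and stop on an object; the grip force is fixed at half the most. Time passes only in rows, so rows that do not move let the fingers close. It gives the time, the measured TCP pose, the force, the opening and the grip force at its end, in the units of the state.
- state(): the state, without advancing time (a new reading comes with each control period).
- grab_frame(name): name is "scene" or "top" or "wrist"; returns (picture, depth): 420x560x3 uint8, blue, green, red; 420x560 float32, m along the optical axis (not along the pixel's ray), 0 where there is no reading.
- camera_info(name): a dict with "fx", "fy", "cx", "cy" (pixels), "T" (4x4, takes a point from camera to world coordinates). Camera axes: x right, y up, looking along -z (the intrinsics and any distortion apply to the point x, -y, -z); pixel columns grow to the right and rows downward; lengths in m; the calibration is good to about 2 mm. A picture is of the moment at which its call begins: read the wrist's pose just before it. camera_info takes no time and is no camera call; for the wrist camera it gives the pose at the moment of the call.
- job_done(): hands the job in; it is judged then, once.
Trained networks look in the newest picture that a camera, given by its name, has taken for a name from the list of things; names that differ only in an ending like _2 or _b are one class to them, and where a whole thing is asked for, a point or a joint stands for the part that bears it (a point fixed in the world has none). Each returns a list of dicts, best first, with "conf" (0 to 1); they miss things now and then, are a little off and sometimes report something else, mostly with a low value. They report only what shows in the picture. A call takes as long as a camera call. They do not tell look-alikes from the thing itself.
- spot_in(camera, thing): "box" ([left, top, width, height] in pixels, round what is visible of it).
- masks_of(camera, thing): "region" (420x560 bool, what is visible of it) and "box" ([left, top, width, height] in pixels, round what is visible of it).
- pinpoint(camera, thing): "position" ([column, row] in pixels: a listed point, or the origin of a listed thing).
The state is a dict: "time": time; "joint_pos": joint angles; "joint_vel": joint speeds; "joint_efforts": joint torques, N m; "tool_pos": TCP position; "tool_rot": TCP orientation; "contact_force": force on the tool from outside, world axes, zero at the start; "ft_torque": the same for the moment, N m; "gripper_width": opening from 0.0 (shut) to 1.0 (fully open); "grasp_force": force on a finger pad.
Only numpy, scipy, OpenCV 4.12 (cv2) and the standard library are available. Lean on these libraries where they do the work, as an engineer would, in place of code of your own. Each camera call takes 0.05 s, during which the arm holds its last target. There are 200 camera calls.

## Working session

There is one attempt and no reset: what is moved stays moved. The work goes in short steps, Python scripts to look and compute and a shell command to move; the robot and the scene stay as the last step left them, time stands still between calls to the robot, and variables do not carry over. Pictures are saved under pics/ and viewed, at most 10 in all, crops included, and the job is handed in when it is done.

```bash
mkdir -p pics; ls
cat > h.py <<'E'
import numpy as np, cv2
from plant import *
def px2w(cam,u,v,d,ci=None):
    c=ci or camera_info(cam); p=np.array([(u-c['cx'])/c['fx']*d,-(v-c['cy'])/c['fy']*d,-d,1])
    return (c['T']@p)[:3]
def cloud(cam,depth,region=None,ci=None):
    c=ci or camera_info(cam); v,u=np.nonzero((depth>0)&(region if region is not None else True))
    d=depth[v,u]; P=np.stack([(u-c['cx'])/c['fx']*d,-(v-c['cy'])/c['fy']*d,-d,np.ones_like(d)])
    return (c['T']@P)[:3].T,u,v
E
python3 - <<'E'
from h import *
s=state();print(s['time'],s['tool_pos'],s['tool_rot'])
for cam in ('scene','top'):
    im,d=grab_frame(cam);cv2.imwrite(f'pics/{cam}0.png',im);np.save(f'{cam}0.npy',d)
    c=camera_info(cam);print(cam,c['fx'],c['cx'],c['cy'],[k for k in c],np.round(c['T'],3).tolist())
    for t in ('tablet','tablet_mid','kickstand_end','kickstand_hinge','jug_mid','strainer_mid','food_box','bowl','tongs','pestle','coffee_pot'):
        print(t,[(np.round(r['position']).tolist(),round(r['conf'],2)) for r in pinpoint(cam,t)])
print(state()['time'])
E
```

```text
pics
0.0 [ 0.2338569  -0.57892428  0.23005692] [-1.03353747e-03  9.81648415e-01  1.90696923e-01 -6.85048257e-05]
scene 401.12170985781023 271.8071546049079 205.2764505799096 ['fx', 'fy', 'cx', 'cy', 'T'] [[-0.164, -0.824, 0.542, 1.191], [0.986, -0.128, 0.102, 0.122], [-0.015, 0.552, 0.834, 1.195], [0.0, 0.0, 0.0, 1.0]]
tablet [([187.0, 142.0], 0.87), ([169.0, 226.0], 0.76), ([116.0, 287.0], 0.62), ([260.0, 214.0], 0.28)]
tablet_mid [([170.0, 206.0], 0.97), ([183.0, 154.0], 0.9), ([283.0, 290.0], 0.7), ([132.0, 275.0], 0.57)]
kickstand_end [([189.0, 137.0], 0.77), ([117.0, 287.0], 0.71), ([167.0, 228.0], 0.56), ([283.0, 291.0], 0.17)]
kickstand_hinge [([141.0, 266.0], 0.89), ([167.0, 198.0], 0.63), ([214.0, 285.0], 0.52), ([182.0, 159.0], 0.48)]
jug_mid [([243.0, 172.0], 0.85), ([260.0, 214.0], 0.78)]
strainer_mid [([400.0, 240.0], 0.65), ([325.0, 205.0], 0.24)]
food_box [([183.0, 200.0], 0.76)]
bowl [([212.0, 288.0], 0.98)]
tongs [([327.0, 206.0], 0.74)]
pestle [([282.0, 289.0], 0.64)]
coffee_pot [([349.0, 298.0], 0.7)]
top 478.0182682301506 281.7434745903304 204.73605506707543 ['fx', 'fy', 'cx', 'cy', 'T'] [[0.004, 0.983, -0.185, 0.148], [-1.0, 0.005, 0.007, 0.002], [0.008, 0.185, 0.983, 1.788], [0.0, 0.0, 0.0, 1.0]]
tablet [([399.0, 127.0], 0.71), ([261.0, 148.0], 0.64), ([376.0, 189.0], 0.63)]
tablet_mid [([386.0, 143.0], 0.95), ([390.0, 278.0], 0.72), ([376.0, 194.0], 0.59)]
kickstand_end [([398.0, 126.0], 0.71), ([372.0, 186.0], 0.55), ([215.0, 146.0], 0.25)]
kickstand_hinge [([382.0, 148.0], 0.61), ([380.0, 199.0], 0.5), ([386.0, 262.0], 0.41)]
jug_mid [([296.0, 201.0], 0.83), ([319.0, 251.0], 0.68)]
strainer_mid [([170.0, 195.0], 0.78)]
food_box [([372.0, 218.0], 0.9)]
bowl [([323.0, 144.0], 0.83)]
tongs [([236.0, 230.0], 0.72)]
pestle [([261.0, 146.0], 0.67)]
coffee_pot [([216.0, 144.0], 0.79), ([170.0, 196.0], 0.3)]
1.2
```

Run:
```python
import cv2
im=cv2.imread('pics/scene0.png');cv2.imwrite('pics/s0b.png',cv2.resize(im,(800,600)))
im=cv2.imread('pics/top0.png');cv2.imwrite('pics/t0b.png',cv2.resize(im[90:300,140:460],(800,525),interpolation=cv2.INTER_CUBIC))
```

```text
(no output)
```

View pics/s0b.png

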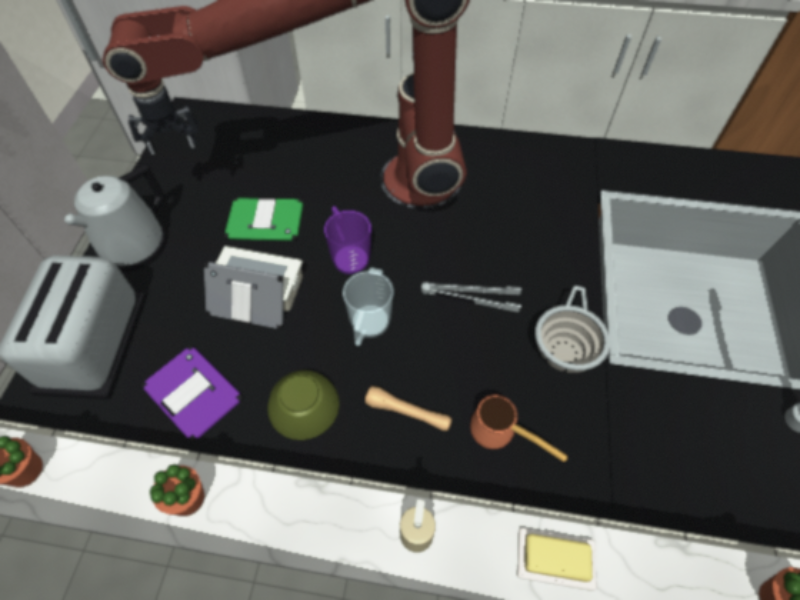

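View pics/t0b.png

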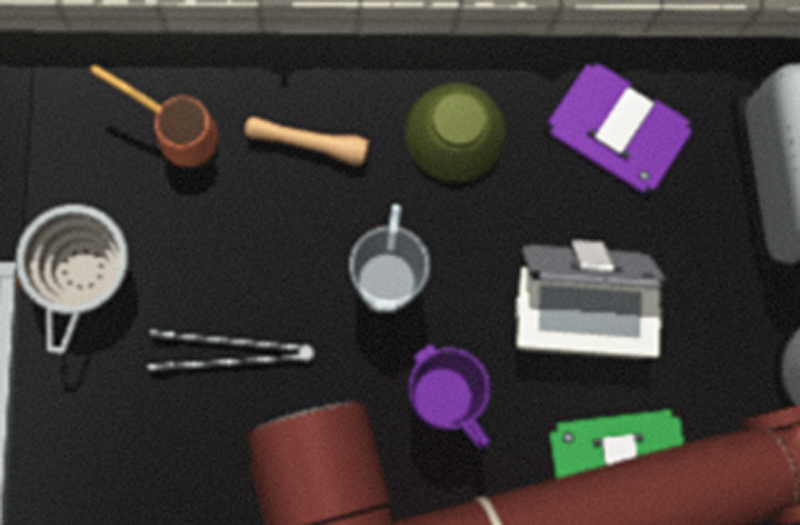

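The grey tablet is at scene (171,205) and top (377,195), leaning on the white food box. The green one at top (386,268) and the purple one at (388,141) are look-alikes. The clear jug is at top (296,197), the purple jug at (316,247) is a decoy, and the strainer is at (169,194). The gap between jug and strainer is clear, with the tongs on the near side and the pestle on the far side.

```bash
cat > fit.py <<'E'
from h import *
def tabfit(cam,im,d,near,ci=None):
    ms=masks_of(cam,'tablet'); out=None
    for m in ms:
        x,y,w,h=m['box']; print('mask',m['box'],round(m['conf'],2))
        if x<near[0]<x+w and y<near[1]<y+h and out is None: out=m
    if out is None: return None
    P,u,v=cloud(cam,d,out['region'],ci); return P,u,v,im[v,u]
E
python3 - <<'E'
from fit import *
from h import *
for cam,near in (('scene',(171,205)),('top',(377,195))):
    im,d=grab_frame(cam)
    P,u,v,c=tabfit(cam,im,d,near)
    rng=np.random.default_rng(0);best=0
    for _ in range(500):
        a,b,e=P[rng.choice(len(P),3,False)];n=np.cross(b-a,e-a);L=np.linalg.norm(n)
        if L<1e-5: continue
        n/=L;k=abs((P-a)@n)<.0025
        if k.sum()>best:best=k.sum();B=k
    Q=P[B];m=Q.mean(0);n=np.linalg.svd(Q-m)[2][2];n*=np.sign(n[2])
    print(cam,len(P),best,'mean',m.round(4),'n',n.round(3),'tilt',np.degrees(np.arcsin(n[2])),'yaw',np.degrees(np.arctan2(n[1],n[0])))
    # in-plane coordinates
    xh=n; yh=np.cross([0,0,1],xh);yh/=np.linalg.norm(yh);zh=np.cross(xh,yh)
    q=(P-m)@np.array([xh,yh,zh]).T
    k=abs(q[:,0])<.02
    print('y ext',np.percentile(q[k,1],[.5,2,98,99.5]).round(4),'z ext',np.percentile(q[k,2],[.5,2,98,99.5]).round(4))
    lo,hi=np.percentile(q[k,1],[1,99]);l2,h2=np.percentile(q[k,2],[1,99])
    print('face centre',(m+yh*(lo+hi)/2+zh*(l2+h2)/2).round(4),'height/width',hi-lo,h2-l2)
    # kickstand pts: white
    w=(c.min(1)>190); print('white',w.sum(),q[w].mean(0).round(4),P[w].mean(0).round(4))
    for t in ('tablet_mid','kickstand_end','kickstand_hinge','jug_mid','strainer_mid','food_box','tongs','pestle','bowl','coffee_pot'):
        for r in pinpoint(cam,t):
            if r['conf']<.4: continue
            p=np.round(r['position']).astype(int); print(t,round(r['conf'],2),p,px2w(cam,*r['position'],d[p[1],p[0]]).round(3))
E
```

```text
mask [141.2, 182.3, 57.8, 48.0] 0.96
mask [101.0, 240.5, 68.5, 68.6] 0.66
mask [158.0, 136.9, 53.6, 30.8] 0.59
scene 2045 1100 mean [ 0.5149 -0.3525  0.0705] n [ 0.864 -0.052  0.501] tilt 30.038982717672493 yaw -3.446136383839805
y ext [-0.1007 -0.0968  0.0907  0.0924] z ext [-0.0756 -0.0717  0.0621  0.0635]
face centre [ 0.5174 -0.3562  0.0658] height/width 0.19104943218608753 0.1367170749587421
white 290 [ 0.0112 -0.0038 -0.0111] [ 0.5298 -0.3572  0.0665]
tablet_mid 0.94 [185 153] [ 0.241 -0.393  0.022]
tablet_mid 0.75 [133 275] [ 0.756 -0.415  0.018]
tablet_mid 0.74 [173 206] [ 0.519 -0.341  0.081]
kickstand_end 0.78 [188 136] [ 0.136 -0.413 -0.001]
kickstand_end 0.67 [168 225] [ 0.563 -0.361  0.018]
kickstand_end 0.61 [115 286] [ 0.8   -0.458  0.014]
kickstand_hinge 0.89 [171 197] [ 0.497 -0.352  0.097]
kickstand_hinge 0.75 [213 286] [ 0.771 -0.141  0.067]
kickstand_hinge 0.73 [146 264] [ 0.709 -0.391  0.008]
kickstand_hinge 0.53 [185 158] [ 0.266 -0.387  0.019]
jug_mid 0.9 [263 214] [ 0.458 -0.048  0.002]
jug_mid 0.67 [169 225] [ 0.562 -0.355  0.022]
jug_mid 0.63 [245 172] [ 0.3
[... 850 characters left out ...]
191 -0.359   0.0773]
tablet_mid 0.75 [378 198] [ 0.492 -0.356  0.114]
tablet_mid 0.64 [387 142] [ 0.731 -0.416  0.019]
kickstand_end 0.59 [399 126] [ 0.804 -0.47   0.004]
kickstand_end 0.47 [373 185] [ 0.564 -0.36  -0.004]
kickstand_hinge 0.8 [385 146] [ 0.719 -0.411  0.01 ]
kickstand_hinge 0.61 [378 196] [ 0.499 -0.355  0.101]
kickstand_hinge 0.55 [390 264] [ 0.26  -0.409  0.019]
jug_mid 0.9 [295 196] [ 0.516 -0.06   0.007]
strainer_mid 0.7 [171 192] [ 0.533  0.413 -0.001]
food_box 0.79 [374 217] [ 0.428 -0.346  0.07 ]
tongs 0.63 [232 230] [ 0.389  0.179 -0.005]
pestle 0.94 [262 146] [0.707 0.064 0.03 ]
bowl 0.68 [323 140] [ 0.717 -0.164  0.076]
coffee_pot 0.74 [214 148] [0.681 0.241 0.091]
```

Run:
```python
import cv2
im=cv2.imread('pics/scene0.png');cv2.imwrite('pics/s0c.png',cv2.resize(im[165:240,125:225],(800,600),interpolation=cv2.INTER_CUBIC))
```

```text
(no output)
```

View pics/s0c.png

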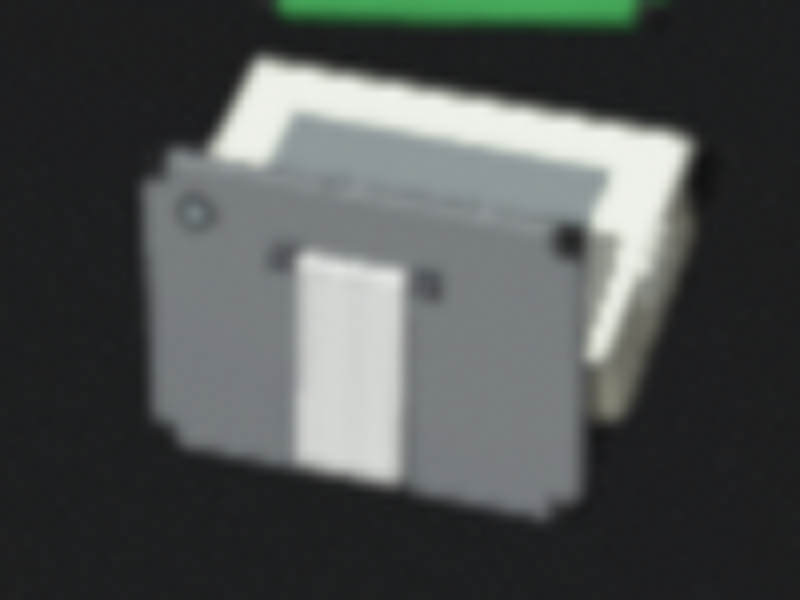

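The crop confirms it: the grey slab leans on the white food box, with the bar in the middle of its back from about crop (350,260) down to (350,480), nearly folded. Next I compute the pre-grasp above the kickstand.

```bash
cat >> h.py <<'E'
from scipy.spatial.transform import Rotation as Ro
def goto(p,ztool,ytool):
    """print shift and turn (deg) from the present pose to TCP p, tool z, tool y (either sign, smaller turn)"""
    s=state(); q=s['tool_rot']; R0=Ro.from_quat([q[1],q[2],q[3],q[0]]); best=None
    z=np.array(ztool,float);z/=np.linalg.norm(z)
    for sg in (1,-1):
        y=sg*np.array(ytool,float); y-=z*(y@z); y/=np.linalg.norm(y)
        R=Ro.from_matrix(np.array([np.cross(y,z),y,z]).T); r=np.degrees((R*R0.inv()).as_rotvec())
        print('shift',(np.array(p)-s['tool_pos']).round(4),'turn',r.round(2),'|',np.linalg.norm(r).round(1))
    print('joints',np.round(s['joint_pos'],3),'tool',s['tool_pos'].round(4),'t',s['time'])
def tabframe(fc,yaw,tilt):
    y,t=np.radians([yaw,tilt]);h=np.array([np.cos(y),np.sin(y),0]);Z=np.array([0,0,1.])
    n=h*np.cos(t)+Z*np.sin(t);zh=-h*np.sin(t)+Z*np.cos(t);yh=np.cross(zh,n)
    return n,yh,zh
def sw(n,yh,zh,a): # direction of kickstand from hinge at angle a(deg)
    a=np.radians(a); return -zh*np.cos(a)+n*np.sin(a)
E
python3 - <<'E'
from h import *
fc=np.array([.516,-.356,.0665]);n,yh,zh=tabframe(fc,-3.6,30)
H=fc+.035*zh+.0045*n
t=np.radians(-10);h=np.array([np.cos(np.radians(-3.6)),np.sin(np.radians(-3.6)),0])
z=h*np.sin(t)-np.array([0,0,1])*np.cos(t)
P=H-.088*zh+.004*n
print(H,P); goto(P-z*.13,z,yh)
for t_,p in (('jug',(295.5,198)),('str',(170.5,193))):
    c=camera_info('top')
    r=px2w('top',*p,1.);o=c['T'][:3,3]
    hh=.065 if t_=='jug' else .041
    print(t_,o+(r-o)*(hh-o[2])/(r[2]-o[2]))
E
```

```text
[ 0.50242396 -0.35514587  0.09906089] [ 0.5497944  -0.35812616  0.02485065]
shift [ 0.3383  0.22   -0.0785] turn [ 13.63   2.21 153.89] | 154.5
shift [ 0.3383  0.22   -0.0785] turn [ -1.61   9.95 -25.52] | 27.4
joints [-1.306  0.053  1.613 -0.     1.476 -0.119] tool [ 0.234  -0.5795  0.2313] t 2.4
jug [ 0.49841488 -0.06045878  0.065     ]
str [0.51977034 0.40481599 0.041     ]
```

```bash
python3 -m handwheel '[[[0.0282,0.0183,0,-0.13,0.83,-2.13],[0.0282,0.0183,0,-0.13,0.83,-2.13],[0.0282,0.0183,0,-0.13,0.83,-2.13],[0.0282,0.0183,0,-0.13,0.83,-2.13],[0.0282,0.0183,0,-0.13,0.83,-2.13],[0.0282,0.0183,0,-0.13,0.83,-2.13],[0.0282,0.0183,0,-0.13,0.83,-2.13],[0.0282,0.0183,0,-0.13,0.83,-2.13],[0.0282,0.0183,-0.01,-0.13,0.83,-2.13],[0.0282,0.0183,-0.01,-0.13,0.83,-2.13],[0.0282,0.0183,-0.01,-0.13,0.83,-2.13],[0.0282,0.0183,-0.01,-0.13,0.83,-2.13],[0,0,0,0,0,0],[0,0,0,0,0,0],[0,0,0,0,0,0]]]' 1
cat > look.py <<'E'
from h import *
import sys
def look(name):
    ci=camera_info('wrist'); im,d=grab_frame('wrist'); cv2.imwrite(f'pics/{name}.png',im)
    return ci,im,d
E
python3 - <<'E'
from look import *
ci,im,d=look('w1'); print(ci['T'].round(3).tolist())
P,u,v=cloud('wrist',d,ci=ci); c=im[v,u].astype(int)
fc=np.array([.516,-.356,.0665]);n,yh,zh=tabframe(fc,-3.6,30)
q=(P-fc)@np.array([n,yh,zh]).T
k=(abs(q[:,0])<.03)&(abs(q[:,1])<.11)&(abs(q[:,2])<.08)
print('n',k.sum())
# back face: away from kickstand
f=k&(abs(q[:,1])>.032)&(abs(q[:,0])<.006)
A=np.c_[q[f,1:],np.ones(f.sum())];co=np.linalg.lstsq(A,q[f,0],rcond=None)[0];print('face: slope y,z, off',co.round(4),f.sum())
print('ext',np.percentile(q[f,1],[0.5,99.5]),np.percentile(q[f,2],[0.5,99.5]))
b=k&(abs(q[:,1])<.03)&(c.min(1)>150);r=q[b,0]-np.c_[q[b,1:],np.ones(b.sum())]@co
print('bar',b.sum(),'y',np.percentile(q[b,1],[1,99]),'z',np.percentile(q[b,2],[1,99]))
k2=r>.004;print('bar proud fit',np.polyfit(q[b,2][k2],r[k2],1),k2.sum())
E
```

```text
time: 3.65
tool_pos: [0.5723, -0.3601, 0.1912]
tool_rot: [-0.003, 0.996, -0.031, -0.087]
contact_force: [-0.5, 0.1, -0.4]
gripper_width: 0.996
grasp_force: 0.0
[[-0.064, 0.889, 0.454, 0.671], [-0.998, -0.056, -0.03, -0.367], [-0.001, -0.455, 0.89, 0.319], [0.0, 0.0, 0.0, 1.0]]
n 39139
face: slope y,z, off [ 0.003  -0.0056 -0.0008] 24483
ext [-0.10197404  0.10133591] [-0.07955766  0.07010828]
bar 7805 y [-0.02932633  0.02932776] z [-0.05987834  0.03976358]
bar proud fit [-0.06545057  0.01072805] 6334
```

View pics/w1.png

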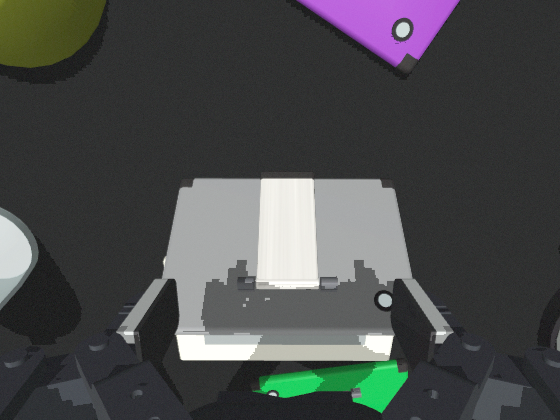

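Wrist view: the bar runs from (288,285) to (288,178), ending in the black foot, straight between the fingers. It is ajar by about 3.7°.

Run:
```python
from look import *
ci=camera_info('wrist'); im,d=grab_frame('wrist')
fc=np.array([.516,-.356,.0665])
n,yh,zh=tabframe(fc,-3.6,30)
P,u,v=cloud('wrist',d,ci=ci);q=(P-fc)@np.array([n,yh,zh]).T
k=(q[:,0]>.007)&(q[:,0]<.02)&(abs(q[:,1])<.05)&(q[:,2]>-.065)&(q[:,2]<.02)
print('bar y edges',np.percentile(q[k,1],[2,98]),k.sum())
k=(abs(q[:,0])<.006)&(abs(q[:,2]+.03)<.03)&(abs(q[:,1])<.12); print('tab y edges',np.percentile(q[k,1],[.3,99.7]))
H=fc+.035*zh+.0045*n
t=np.radians(-10);h=np.array([np.cos(np.radians(-3.6)),np.sin(np.radians(-3.6)),0])
z=h*np.sin(t)-np.array([0,0,1])*np.cos(t)
Pt=H-.088*zh+.0045*n
print('H',H,'P',Pt); goto(Pt,z,yh)
```

```text
bar y edges [-0.02445928  0.01936319] 5032
tab y edges [-0.09845961  0.09343998]
H [ 0.50242396 -0.35514587  0.09906089] P [ 0.55022656 -0.35815335  0.02510065]
shift [-0.0216  0.0027 -0.167 ] turn [ -31.1     1.99 -177.18] | 179.9
shift [-0.0216  0.0027 -0.167 ] turn [0.   0.05 0.1 ] | 0.1
joints [-0.634  0.295  1.413 -0.093  1.58   1.007] tool [ 0.5718 -0.3609  0.1921] t 3.75
```

```bash
python3 -m handwheel '[[[-0.0022,0,-0.0167,0,0,0],[-0.0022,0,-0.0167,0,0,0],[-0.0022,0,-0.0167,0,0,0],[-0.0022,0,-0.0167,0,0,0],[-0.0022,0,-0.0167,0,0,0],[-0.0022,0,-0.0167,0,0,0],[-0.0022,0,-0.0167,0,0,0],[-0.0022,0,-0.0167,0,0,0],[-0.002,0,-0.0167,0,0,0],[-0.002,0,-0.0167,0,0,0],[0,0,0,0,0,0],[0,0,0,0,0,0]]]' 
python3 -m handwheel '[[[0,0,0,0,0,0],[0,0,0,0,0,0],[0,0,0,0,0,0],[0,0,0,0,0,0],[0,0,0,0,0,0],[0,0,0,0,0,0]]]' 0.3
```

```text
time: 4.75
tool_pos: [0.5495, -0.3604, 0.0241]
tool_rot: [-0.004, 0.996, -0.032, -0.088]
contact_force: [-0.2, -0.7, 0.2]
gripper_width: 1.004
grasp_force: 0.0
time: 5.25
tool_pos: [0.5509, -0.3606, 0.0257]
tool_rot: [-0.002, 0.996, -0.032, -0.087]
contact_force: [-2.8, -0.8, 5.3]
gripper_width: 0.508
grasp_force: 60.4
```

Run:
```python
from look import *
ci,im,d=look('w2')
```

```text
(no output)
```

View pics/w2.png

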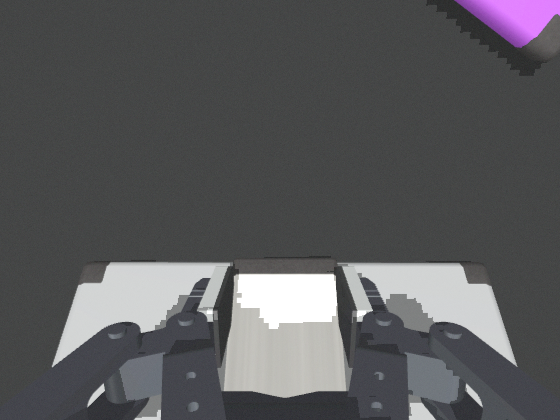

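Gripped on both sides of the bar, close to its foot. Now I work out the arc about the hinge.

Run:
```python
import numpy as np
r=np.hypot(.0483,.0737);a0=np.arctan2(.0483,-.0737*-1)  # angle from straight down
st=np.radians(3.6);k=np.arange(13);a=a0+k*st
X=r*np.sin(a);Z=-r*np.cos(a)
for dx,dz in zip(np.diff(X),np.diff(Z)): print([round(dx*.998,4),round(-dx*.063,4),round(dz,4),-.23,-3.59,0])
```

```text
[np.float64(0.0045), np.float64(-0.0003), np.float64(0.0032), -0.23, -3.59, 0]
[np.float64(0.0043), np.float64(-0.0003), np.float64(0.0035), -0.23, -3.59, 0]
[np.float64(0.0041), np.float64(-0.0003), np.float64(0.0037), -0.23, -3.59, 0]
[np.float64(0.0038), np.float64(-0.0002), np.float64(0.004), -0.23, -3.59, 0]
[np.float64(0.0036), np.float64(-0.0002), np.float64(0.0042), -0.23, -3.59, 0]
[np.float64(0.0033), np.float64(-0.0002), np.float64(0.0044), -0.23, -3.59, 0]
[np.float64(0.003), np.float64(-0.0002), np.float64(0.0046), -0.23, -3.59, 0]
[np.float64(0.0027), np.float64(-0.0002), np.float64(0.0048), -0.23, -3.59, 0]
[np.float64(0.0024), np.float64(-0.0002), np.float64(0.005), -0.23, -3.59, 0]
[np.float64(0.0021), np.float64(-0.0001), np.float64(0.0051), -0.23, -3.59, 0]
[np.float64(0.0018), np.float64(-0.0001), np.float64(0.0052), -0.23, -3.59, 0]
[np.float64(0.0015), np.float64(-0.0001), np.float64(0.0053), -0.23, -3.59, 0]
```

```bash
python3 -m handwheel '[[[0.0045,-0.0003,0.0032,-0.23,-3.59,0],[0.0043,-0.0003,0.0035,-0.23,-3.59,0],[0.0041,-0.0003,0.0037,-0.23,-3.59,0],[0.0038,-0.0002,0.004,-0.23,-3.59,0],[0.0036,-0.0002,0.0042,-0.23,-3.59,0],[0.0033,-0.0002,0.0044,-0.23,-3.59,0],[0,0,0,0,0,0]]]'
python3 -m handwheel '[[[0.003,-0.0002,0.0046,-0.23,-3.59,0],[0.0027,-0.0002,0.0048,-0.23,-3.59,0],[0.0024,-0.0002,0.005,-0.23,-3.59,0],[0.0021,-0.0001,0.0051,-0.23,-3.59,0],[0.0018,-0.0001,0.0052,-0.23,-3.59,0],[0.0015,-0.0001,0.0053,-0.23,-3.59,0],[0,0,0,0,0,0],[0,0,0,0,0,0],[0,0,0,0,0,0],[0,0,0,0,0,0]]]'
cat > meas.py <<'E'
from h import *
def meas(cam='scene'):
    im,d=grab_frame(cam); P,u,v=cloud(cam,d); c=im[v,u].astype(int)
    k=(abs(P[:,0]-.54)<.12)&(abs(P[:,1]+.357)<.13)&(P[:,2]>.012)&(P[:,2]<.14)
    sat=c.max(1)-c.min(1); g=k&(sat<25)&(c.max(1)>70)&(c.max(1)<165)
    Q=P[g];rng=np.random.default_rng(0);best=0
    for _ in range(800):
        a,b,e=Q[rng.choice(len(Q),3,False)];n=np.cross(b-a,e-a);L=np.linalg.norm(n)
        if L<1e-4: continue
        n/=L
        if not .2<abs(n[2])<.85: continue
        kk=abs((Q-a)@n)<.0025
        if kk.sum()>best:best=kk.sum();B=kk
    q=Q[B];m=q.mean(0);n=np.linalg.svd(q-m)[2][2];n*=np.sign(n[0])
    yaw=np.degrees(np.arctan2(n[1],n[0]));tilt=np.degrees(np.arcsin(n[2]))
    _,yh,zh=tabframe(m,yaw,tilt); r=(q-m)@np.array([yh,zh]).T
    lo,hi=np.percentile(r,[1,99],axis=0);fc=m+yh*(lo[0]+hi[0])/2+zh*(lo[1]+hi[1])/2
    print(cam,best,'yaw',yaw.round(2),'tilt',tilt.round(2),'fc',fc.round(4),'size',(hi-lo).round(3),'top z',q[:,2].max().round(4))
    s=(P-fc)@np.array([n,yh,zh]).T; w=k&(s[:,0]>.012)&(s[:,0]<.11)&(abs(s[:,1])<.028)&(c.min(1)>150)
    if w.sum()>20:
        t=s[w];A=np.degrees(np.arctan2(t[:,0]-.0085,.035-t[:,2]));print('bar pts',w.sum(),'angle',np.percentile(A,[20,50,80]).round(1), 'line',np.degrees(np.arctan(-np.polyfit(t[:,2],t[:,0],1)[0])).round(1))
    return im,d,fc,n,yh,zh
E
python3 -c "
from meas import *
im,*_=meas('scene');cv2.imwrite('pics/s2.png',cv2.resize(im[150:270,90:250],(800,600)))
im,*_=meas('top')"
```

```text
time: 5.88
tool_pos: [0.5736, -0.362, 0.0483]
tool_rot: [0.004, 0.994, -0.032, 0.102]
contact_force: [-1.0, -1.6, 2.7]
gripper_width: 0.508
grasp_force: 61.5
time: 6.72
tool_pos: [0.5884, -0.3624, 0.0774]
tool_rot: [0.009, 0.958, -0.03, 0.285]
contact_force: [-2.7, -1.5, 1.2]
gripper_width: 0.507
grasp_force: 61.8
scene 509 yaw -3.85 tilt 31.08 fc [ 0.5175 -0.3548  0.0681] size [0.19  0.129] top z 0.126
bar pts 178 angle [39.9 42.3 44.6] line 27.8
top 165 yaw -2.96 tilt 30.94 fc [ 0.5158 -0.2961  0.0727] size [0.071 0.136] top z 0.1317
```

View pics/s2.png

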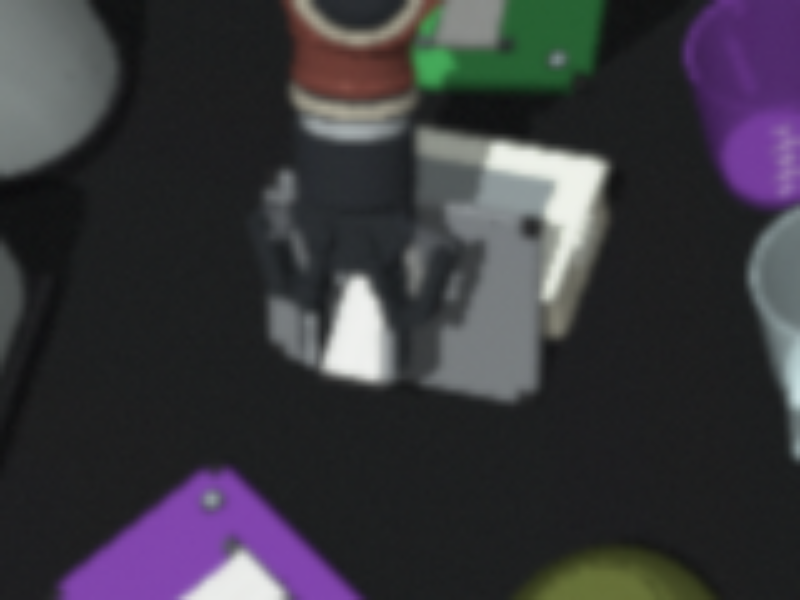

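The bar now stands well out and the tablet hasn't moved. One small push makes sure of the stop, then I let go and back out parallel to the tablet.

```bash
python3 -m handwheel '[[[0.0012,0,0.005,-0.2,-3,0],[0,0,0,0,0,0],[0,0,0,0,0,0],[0,0,0,0,0,0]]]'
python3 -m handwheel '[[[0,0,0,0,0,0],[0,0,0,0,0,0],[0,0,0,0,0,0],[0,0,0,0,0,0],[0,0,0,0,0,0],[0,0,0,0,0,0],[-0.011,0.0007,0.017,0,0,0],[-0.011,0.0007,0.017,0,0,0],[-0.011,0.0007,0.017,0,0,0],[-0.011,0.0007,0.017,0,0,0],[-0.011,0.0007,0.017,0,0,0],[-0.011,0.0007,0.017,0,0,0],[-0.011,0.0007,0.017,0,0,0],[-0.011,0.0007,0.017,0,0,0],[0,0,0,0,0,0],[0,0,0,0,0,0]]]' 0.85
python3 - <<'E'
from meas import *
im,d,fc,n,yh,zh=meas('scene')
# pinch pose: TCP 24 mm below the top edge, pads across thickness, in front of the bar centre
c=fc-.006*n
for b in (-.024-.0+.07+.10,):
    goto(c+zh*b,-zh,n)
E
```

```text
time: 7.15
tool_pos: [0.5894, -0.3619, 0.082]
tool_rot: [0.009, 0.95, -0.03, 0.31]
contact_force: [1.3, -0.5, -2.8]
gripper_width: 0.507
grasp_force: 61.5
time: 8.48
tool_pos: [0.5012, -0.3574, 0.2197]
tool_rot: [0.011, 0.95, -0.03, 0.311]
contact_force: [0.5, 1.3, -0.7]
gripper_width: 0.85
grasp_force: 0.0
scene 1033 yaw -3.56 tilt 41.23 fc [ 0.5229 -0.3553  0.0622] size [0.191 0.13 ] top z 0.1134
bar pts 332 angle [35.  39.1 41.3] line 40.6
shift [-0.0787  0.0077 -0.05  ] turn [-56.43  -0.43  70.31] | 90.2
shift [-0.0787  0.0077 -0.05  ] turn [ 55.92  -7.49 -70.2 ] | 90.1
joints [-0.954 -0.247  2.005  0.565  1.029  0.471] tool [ 0.5011 -0.3567  0.218 ] t 8.5333
```

Run:
```python
from meas import *
im,d,fc,n,yh,zh=meas('scene');cv2.imwrite('pics/s3.png',cv2.resize(im[150:270,90:250],(800,600)))
P,u,v=cloud('scene',d);s=(P-fc)@np.array([n,yh,zh]).T
k=(abs(s[:,1]-0)<.006)&(s[:,0]>-.01)&(s[:,0]<.12)&(abs(s[:,2])<.09)&(P[:,2]>.006)
o=np.argsort(s[k,2]);print((s[k][o][::3,[0,2]]*1000).round(0).tolist())
k=(abs(s[:,1]-.06)<.006)&(abs(s[:,0])<.02)&(abs(s[:,2])<.09)&(P[:,2]>.0)
o=np.argsort(P[k,0]);print((P[k][o][::3,[0,2]]*1000).round(0).tolist())
```

```text
scene 1036 yaw -3.67 tilt 41.11 fc [ 0.5224 -0.3554  0.0623] size [0.19  0.129] top z 0.1132
bar pts 335 angle [35.8 38.7 41.2] line 40.8
[[0.0, -72.0], [-1.0, -66.0], [4.0, -63.0], [2.0, -60.0], [4.0, -56.0], [-1.0, -54.0], [0.0, -50.0], [70.0, -45.0], [72.0, -43.0], [75.0, -41.0], [72.0, -38.0], [67.0, -36.0], [67.0, -35.0], [69.0, -33.0], [66.0, -29.0], [61.0, -29.0], [57.0, -26.0], [68.0, -25.0], [61.0, -22.0], [52.0, -20.0], [47.0, -18.0], [46.0, -16.0], [46.0, -14.0], [45.0, -12.0], [45.0, -8.0], [39.0, -7.0], [41.0, -4.0], [34.0, -1.0], [33.0, 1.0], [39.0, 4.0], [35.0, 6.0], [34.0, 8.0], [25.0, 9.0], [24.0, 13.0], [23.0, 15.0], [20.0, 19.0], [21.0, 22.0], [17.0, 26.0], [13.0, 27.0], [8.0, 30.0], [8.0, 33.0], [-2.0, 34.0], [-1.0, 38.0], [-1.0, 39.0], [2.0, 43.0], [1.0, 46.0], [-0.0, 50.0], [2.0, 53.0], [0.0, 56.0], [-4.0, 59.0], [3.0, 63.0]]
[[479.0, 108.0], [484.0, 109.0], [488.0, 109.0], [489.0, 106.0], [492.0, 102.0], [494.0, 107.0], [495.0, 95.0], [498.0, 96.0], [500.0, 98.0], [502.0, 99.0], [503.0, 94.0], [504.0, 86.0], [506.0, 82.0], [508.0, 84.0], [509.0, 74.0], [513.0, 79.0], [515.0, 81.0], [518.0, 69.0], [520.0, 65.0], [522.0, 62.0], [523.0, 65.0], [526.0, 62.0], [528.0, 66.0], [529.0, 62.0], [531.0, 59.0], [533.0, 60.0], [534.0, 56.0], [537.0, 46.0], [538.0, 50.0], [541.0, 41.0], [544.0, 48.0], [546.0, 30.0], [548.0, 35.0], [550.0, 36.0], [552.0, 35.0], [555.0, 31.0], [557.0, 28.0], [558.0, 17.0], [560.0, 20.0], [564.0, 19.0], [564.0, 14.0], [567.0, 18.0], [569.0, 16.0], [572.0, 0.0], [573.0, 9.0], [575.0, 10.0], [581.0, 1.0], [592.0, 1.0]]
```

View pics/s3.png

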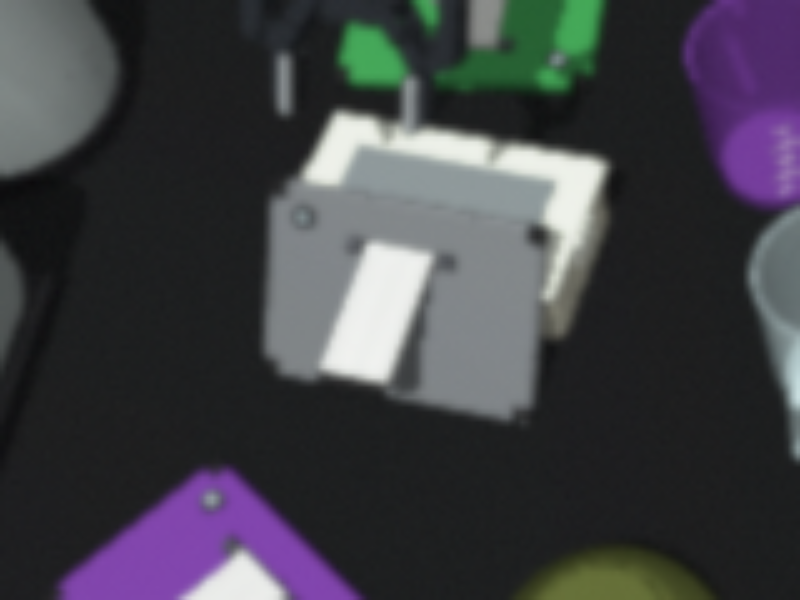

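The tablet's foot has slid out a little: it now leans 41° at rest, bar out about 42–45°. The top edge is free for the pinch, so I turn the hand to it.

```bash
python3 -m handwheel '[[[-0.0049,0.0005,-0.0031,-3.53,-0.03,4.39],[-0.0049,0.0005,-0.0031,-3.53,-0.03,4.39],[-0.0049,0.0005,-0.0031,-3.53,-0.03,4.39],[-0.0049,0.0005,-0.0031,-3.53,-0.03,4.39],[-0.0049,0.0005,-0.0031,-3.53,-0.03,4.39],[-0.0049,0.0005,-0.0031,-3.53,-0.03,4.39],[-0.0049,0.0005,-0.0031,-3.53,-0.03,4.39],[-0.0049,0.0005,-0.0031,-3.53,-0.03,4.39],[-0.0049,0.0005,-0.0031,-3.53,-0.03,4.39],[-0.0049,0.0005,-0.0031,-3.53,-0.03,4.39],[-0.0049,0.0005,-0.0031,-3.53,-0.03,4.39],[-0.0049,0.0005,-0.0031,-3.53,-0.03,4.39],[-0.0049,0.0005,-0.0031,-3.53,-0.03,4.39],[-0.0049,0.0005,-0.0031,-3.53,-0.03,4.39],[-0.0049,0.0005,-0.0031,-3.53,-0.03,4.39],[-0.0049,0.0005,-0.0031,-3.53,-0.03,4.39],[0,0,0,0,0,0],[0,0,0,0,0,0],[0,0,0,0,0,0]]]' 0.3
python3 - <<'E'
from meas import *
from look import look
im,d,fc,n,yh,zh=meas('scene'); c=fc-.006*n
goto(c+zh*.146,-zh,n);goto(c+zh*.048,-zh,n)
ci,im,d=look('w3')
P,u,v=cloud('wrist',d,ci=ci);q=(P-fc)@np.array([n,yh,zh]).T
k=(abs(q[:,0])<.01)&(abs(q[:,1])<.12)&(q[:,2]>-.07)&(q[:,2]<.09)&(abs(q[:,1])>.03)
print(k.sum())
if k.sum()>200:
    print(np.percentile(q[k],[1,50,99],axis=0).round(4))
    A=np.c_[q[k][:,1:],np.ones(k.sum())];print(np.linalg.lstsq(A,q[k,0],rcond=None)[0])
E
```

```text
time: 10.17
tool_pos: [0.4229, -0.3484, 0.168]
tool_rot: [0.256, 0.683, 0.64, 0.242]
contact_force: [-0.2, -0.7, -0.2]
gripper_width: 0.299
grasp_force: 0.0
scene 1014 yaw -2.73 tilt 41.55 fc [ 0.523  -0.3551  0.062 ] size [0.189 0.129] top z 0.1136
bar pts 328 angle [35.8 38.8 40.8] line 39.5
shift [-0.0013 -0.0018 -0.0011] turn [-0.12 -0.27  0.91] | 1.0
shift [-0.0013 -0.0018 -0.0011] turn [ 118.41   -6.47 -134.42] | 179.3
joints [-1.135 -0.372  2.216  0.737  1.04  -1.373] tool [ 0.423  -0.3485  0.1684] t 10.2167
shift [ 0.0637 -0.0049 -0.0744] turn [-0.12 -0.27  0.91] | 1.0
shift [ 0.0637 -0.0049 -0.0744] turn [ 118.41   -6.47 -134.42] | 179.3
joints [-1.135 -0.372  2.216  0.737  1.04  -1.373] tool [ 0.423  -0.3485  0.1684] t 10.2167
3425
[[-0.0099 -0.0947  0.0371]
 [-0.0046  0.0431  0.0687]
 [ 0.007   0.0942  0.0713]]
[ 0.00396693 -0.31768966  0.01675826]
```

View pics/w3.png

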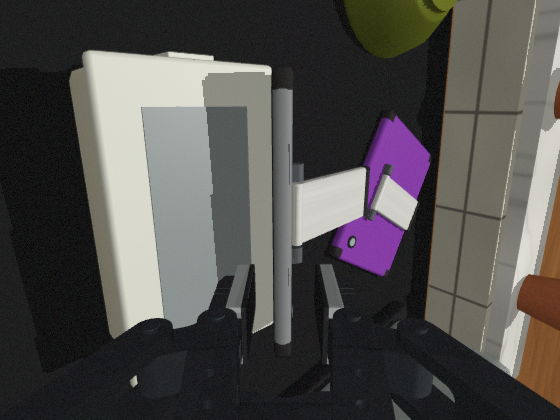

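The top edge (columns 275–292) lies midway between the pads, and the bar stands out at the right. I advance and pinch.

```bash
python3 -m handwheel '[[[0.008,-0.0006,-0.0093,0,0,0.1],[0.008,-0.0006,-0.0093,0,0,0.1],[0.008,-0.0006,-0.0093,0,0,0.1],[0.008,-0.0006,-0.0093,0,0,0.1],[0.008,-0.0006,-0.0093,0,0,0.1],[0.008,-0.0006,-0.0093,0,0,0.1],[0.008,-0.0006,-0.0093,0,0,0.1],[0.008,-0.0006,-0.0093,0,0,0.1],[0,0,0,0,0,0],[0,0,0,0,0,0]]]'
python3 -m handwheel '[[[0,0,0,0,0,0],[0,0,0,0,0,0],[0,0,0,0,0,0],[0,0,0,0,0,0],[0,0,0,0,0,0]]]' 0
```

```text
time: 11.1
tool_pos: [0.4869, -0.353, 0.0939]
tool_rot: [0.255, 0.678, 0.645, 0.244]
contact_force: [-0.7, -0.4, -0.2]
gripper_width: 0.3
grasp_force: 0.0
time: 11.52
tool_pos: [0.4864, -0.3537, 0.0944]
tool_rot: [0.255, 0.678, 0.645, 0.243]
contact_force: [-0.8, -1.3, -2.8]
gripper_width: 0.121
grasp_force: 61.1
```

```bash
python3 -m handwheel '[[[0.001,0,0.008,0,0,0],[0.002,0,0.016,0,0,0],[0.004,0,0.025,0,0,0],[0.004,0,0.025,0,0,0],[0.004,0,0.025,0,0,0],[0.004,0,0.025,0,0,0],[0.004,0,0.025,0,0,0],[0.004,0,0.025,0,0,0],[0.004,0,0.025,0,0,0],[0.004,0,0.025,0,0,0],[0.003,0,0.016,0,0,0],[0,0,0.008,0,0,0],[0,0,0,0,0,0],[0,0,0,0,0,0]]]'
python3 - <<'E'
from h import *
a=np.radians(23)
z=[-np.sin(a),0,-np.cos(a)]
goto([.529,.172,.34],z,[np.cos(a),0,-np.sin(a)])
for cam in ('scene','top'):
    im,d=grab_frame(cam);c=camera_info(cam);o=c['T'][:3,3]
    for t,hh in (('jug_mid',.065),('strainer_mid',.041)):
        for r in pinpoint(cam,t)[:3]:
            w=px2w(cam,*r['position'],1.);print(cam,t,round(r['conf'],2),(o+(w-o)*(hh-o[2])/(w[2]-o[2])).round(3))
E
```

```text
time: 12.68
tool_pos: [0.5241, -0.3531, 0.3407]
tool_rot: [0.254, 0.678, 0.646, 0.243]
contact_force: [-0.1, 0.3, -6.0]
gripper_width: 0.125
grasp_force: 60.7
shift [ 0.0049  0.5251 -0.0007] turn [ 1.48 64.15  2.51] | 64.2
shift [ 0.0049  0.5251 -0.0007] turn [  27.98   -0.57 -175.03] | 177.3
joints [-0.945 -0.314  1.88   0.599  1.153 -1.026] tool [ 0.5241 -0.3531  0.3407] t 12.6833
scene jug_mid 0.87 [ 0.493 -0.05   0.065]
scene jug_mid 0.71 [ 0.337 -0.143  0.065]
scene strainer_mid 0.6 [0.509 0.405 0.041]
top jug_mid 0.71 [ 0.494 -0.061  0.065]
top jug_mid 0.71 [ 0.318 -0.151  0.065]
top strainer_mid 0.71 [0.522 0.402 0.041]
```

```bash
python3 -m handwheel '[[[0.0002,0.01,0,0.07,1.5,0.13],[0.0002,0.02,0,0.07,3,0.13],[0.0002,0.028,0,0.07,3.4,0.13],[0.0002,0.028,0,0.07,3.4,0.13],[0.0002,0.028,0,0.07,3.4,0.13],[0.0002,0.028,0,0.07,3.4,0.13],[0.0002,0.028,0,0.07,3.4,0.13],[0.0002,0.028,0,0.07,3.4,0.13],[0.0002,0.028,0,0.07,3.4,0.13],[0.0002,0.028,0,0.07,3.4,0.13],[0.0002,0.028,0,0.07,3.4,0.13],[0.0002,0.028,0,0.07,3.4,0.13],[0.0002,0.028,0,0.07,3.4,0.13],[0.0002,0.028,0,0.07,3.4,0.13],[0.0002,0.028,0,0.07,3.4,0.13],[0.0002,0.028,0,0.07,3.4,0.13],[0.0002,0.028,0,0.07,3.4,0.13],[0.0002,0.028,0,0.07,3.4,0.13],[0.0002,0.028,0,0.07,3.4,0.13],[0.0002,0.02,0,0.07,3,0.13]]]'
python3 -m handwheel '[[[0,0,0,0,0,0],[0,0,0,0,0,0],[0,0,0,0,0,0],[0,0,0,0,0,0],[0,0,0,0,0,0]]]'
python3 - <<'E'
from h import *
a=np.radians(23)
z=[-np.sin(a),0,-np.cos(a)]
goto([.527,.172,.15],z,[np.cos(a),0,-np.sin(a)])
im,d=grab_frame('scene');cv2.imwrite('pics/s4.png',cv2.resize(im[120:330,210:490],(800,600)))
P,u,v=cloud('scene',d);c=im[v,u].astype(int)
k=(abs(P[:,0]-.53)<.12)&(abs(P[:,1]-.172)<.12)&(P[:,2]>.12)&(P[:,2]<.32)&((c.max(1)-c.min(1))<25)&(c.min(1)>70)
print('z range',np.percentile(P[k],[1,99],axis=0).round(3),k.sum())
E
```

```text
time: 14.65
tool_pos: [0.5295, 0.1754, 0.3419]
tool_rot: [-0.147, 0.69, 0.693, -0.147]
contact_force: [0.0, -0.9, -4.5]
gripper_width: 0.126
grasp_force: 60.5
time: 15.07
tool_pos: [0.5289, 0.1718, 0.3429]
tool_rot: [-0.146, 0.691, 0.692, -0.147]
contact_force: [-0.2, 0.2, -4.6]
gripper_width: 0.122
grasp_force: 60.5
shift [-0.0019  0.0002 -0.1929] turn [ 0.05 -0.9  -0.07] | 0.9
shift [-0.0019  0.0002 -0.1929] turn [7.1610e+01 1.2000e-01 1.6509e+02] | 180.0
joints [0.15  0.109 1.409 0.066 2.036 0.166] tool [0.5289 0.1718 0.3429] t 15.0667
z range [[0.506 0.147 0.235]
 [0.567 0.198 0.319]] 342
```

View pics/s4.png

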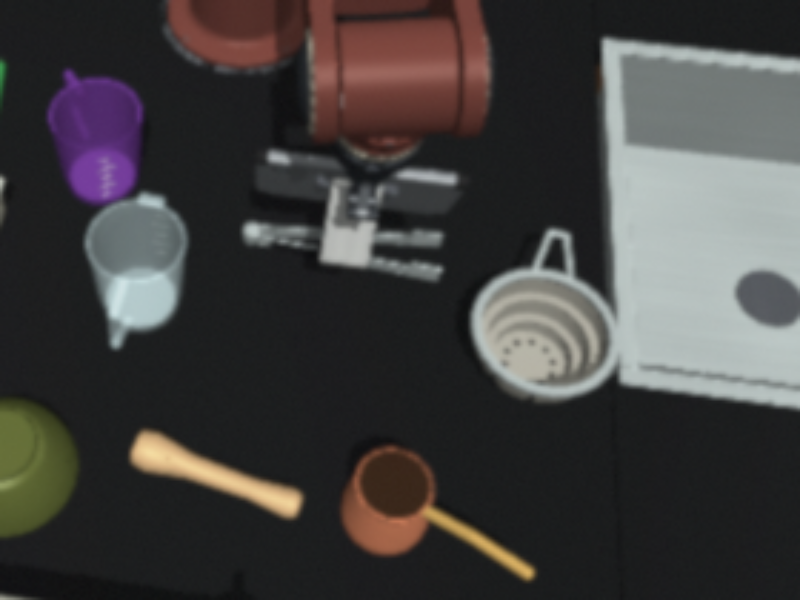

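The tablet is held in the gap with its screen to the robot and the bar behind it. I lower it, slowly at the end.

```bash
python3 -m handwheel '[[[0,0,-0.012,0,-0.1,0],[0,0,-0.0215,0,-0.1,0],[0,0,-0.0215,0,-0.1,0],[0,0,-0.0215,0,-0.1,0],[0,0,-0.0215,0,-0.1,0],[0,0,-0.0215,0,-0.1,0],[0,0,-0.0215,0,-0.1,0],[0,0,-0.0215,0,-0.1,0],[0,0,-0.0215,0,-0.1,0],[0,0,-0.02,0,0,0],[0,0,-0.01,0,0,0],[0,0,0,0,0,0],[0,0,0,0,0,0]]]'
python3 -m handwheel '[[[0,0,-0.002,0,0,0],[0,0,-0.002,0,0,0],[0,0,-0.002,0,0,0],[0,0,-0.002,0,0,0],[0,0,-0.002,0,0,0],[0,0,0,0,0,0],[0,0,0,0,0,0]]]'
```

```text
time: 16.2
tool_pos: [0.5284, 0.1723, 0.1281]
tool_rot: [-0.141, 0.692, 0.693, -0.143]
contact_force: [0.0, 0.1, -5.6]
gripper_width: 0.125
grasp_force: 60.6
time: 16.78
tool_pos: [0.5286, 0.1725, 0.1181]
tool_rot: [-0.141, 0.692, 0.694, -0.142]
contact_force: [0.2, -0.4, -4.3]
gripper_width: 0.124
grasp_force: 60.5
```

```bash
python3 -m handwheel '[[[0,0,-0.001,0,0,0],[0,0,-0.001,0,0,0],[0,0,-0.001,0,0,0],[0,0,0,0,0,0],[0,0,0,0,0,0]]]'
```

```text
time: 17.2
tool_pos: [0.5287, 0.1725, 0.1152]
tool_rot: [-0.141, 0.692, 0.694, -0.142]
contact_force: [-0.5, 0.3, -5.1]
gripper_width: 0.123
grasp_force: 60.5
```

```bash
python3 -m handwheel '[[[0,0,-0.001,0,0,0],[0,0,-0.001,0,0,0],[0,0,0,0,0,0],[0,0,0,0,0,0]]]'; python3 -m handwheel '[[[0,0,-0.001,0,0,0],[0,0,-0.001,0,0,0],[0,0,0,0,0,0],[0,0,0,0,0,0]]]'
```

```text
time: 17.53
tool_pos: [0.5287, 0.1725, 0.1135]
tool_rot: [-0.141, 0.692, 0.694, -0.142]
contact_force: [-0.7, 0.0, -3.7]
gripper_width: 0.127
grasp_force: 60.7
time: 17.87
tool_pos: [0.5289, 0.1725, 0.1132]
tool_rot: [-0.141, 0.692, 0.694, -0.142]
contact_force: [-2.9, -0.5, 4.8]
gripper_width: 0.125
grasp_force: 61.6
```

```bash
python3 -m handwheel '[[[0,0,-0.001,0,0,0],[0,0,-0.001,0,0,0],[0,0,0,0,0,0],[0,0,0,0,0,0]]]'
```

```text
time: 18.2
tool_pos: [0.529, 0.1726, 0.113]
tool_rot: [-0.141, 0.692, 0.694, -0.143]
contact_force: [-4.6, -0.9, 12.6]
gripper_width: 0.128
grasp_force: 62.5
```

Contact made at the expected height. I ease off the push, then release and look.

```bash
python3 -m handwheel '[[[0,0,0.001,0,0,0],[0,0,0.001,0,0,0],[0,0,0.0005,0,0,0],[0,0,0,0,0,0],[0,0,0,0,0,0]]]'; python3 -m handwheel '[[[0,0,0,0,0,0],[0,0,0,0,0,0],[0,0,0,0,0,0],[0,0,0,0,0,0],[0,0,0,0,0,0],[0,0,0,0,0,0]]]' 0.3; python3 -m handwheel '[[[0.004,0,0.0092,0,0,0],[0.004,0,0.0092,0,0,0],[0.004,0,0.0092,0,0,0],[0.006,0,0.0138,0,0,0],[0.008,0,0.0184,0,0,0],[0.008,0,0.0184,0,0,0],[0.008,0,0.0184,0,0,0],[0.008,0,0.0184,0,0,0],[0,0,0.02,0,0,0],[0,0,0.03,0,0,0],[-0.02,0,0.03,0,0,0],[-0.04,0,0.03,0,0,0],[-0.04,0,0.03,0,0,0],[-0.04,0,0,0,0,0],[-0.04,0,0,0,0,0],[0,0,0,0,0,0]]]'
python3 - <<'E'
from h import *
im,d=grab_frame('scene');cv2.imwrite('pics/s5.png',cv2.resize(im[140:290,230:430],(800,600)))
P,u,v=cloud('scene',d);c=im[v,u].astype(int)
k=(abs(P[:,0]-.54)<.1)&(abs(P[:,1]-.172)<.12)&(P[:,2]>.012)&(P[:,2]<.15)&((c.max(1)-c.min(1))<30)
Q=P[k];print(len(Q),np.percentile(Q,[1,99],axis=0).round(3),Q[Q[:,2]>.1].mean(0).round(3))
t=Q[Q[:,2]>.115];print(np.percentile(t,[2,98],axis=0).round(3),len(t))
w=k&(c.min(1)>120);print('bar',P[w].min(0).round(3),P[w].max(0).round(3))
w=masks_of('scene','tablet');print([m['box'] for m in w])
E
```

```text
time: 18.62
tool_pos: [0.5288, 0.1725, 0.1131]
tool_rot: [-0.141, 0.692, 0.694, -0.142]
contact_force: [-4.0, -1.2, 7.0]
gripper_width: 0.122
grasp_force: 61.9
time: 19.12
tool_pos: [0.5287, 0.1725, 0.1116]
tool_rot: [-0.141, 0.692, 0.694, -0.142]
contact_force: [-0.3, -0.4, -0.5]
gripper_width: 0.296
grasp_force: 0.0
time: 20.45
tool_pos: [0.407, 0.1726, 0.3587]
tool_rot: [-0.141, 0.691, 0.694, -0.142]
contact_force: [1.1, 0.5, -0.7]
gripper_width: 0.301
grasp_force: 0.0
857 [[0.498 0.076 0.015]
 [0.568 0.262 0.134]] [0.538 0.171 0.124]
[[0.53  0.077 0.116]
 [0.544 0.262 0.135]] 279
bar [0.504 0.087 0.013] [0.571 0.253 0.137]
[[155.4, 136.8, 54.9, 31.9], [100.6, 243.2, 67.6, 69.6]]
```

View pics/s5.png

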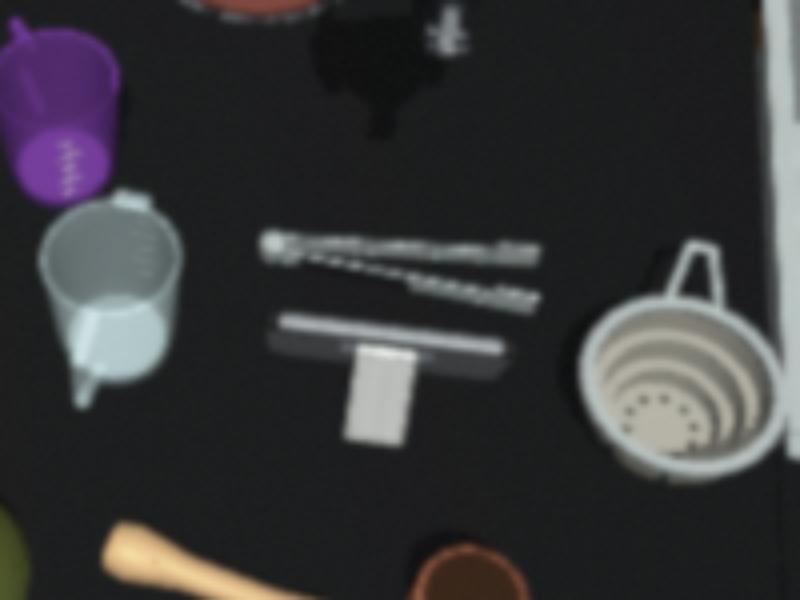

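It stands between the jug (crop 110,290) and the strainer (680,385). The bar is behind it and its top edge is 134 mm up, as expected for the proper lean, and it is released. I hand it in.

```bash
python3 -c "
from plant import *
print(job_done())"
```

```text
the job is handed in; nothing more can be done
None
```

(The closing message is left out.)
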